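Open the combination lock on the dye box

TASK

Unlock the blue strongbox: turn its dial until the white pointer clicks into the notch at the red mark, then pull the steel shackle straight up out of the lock. Finish while still holding the shackle in the gripper, legs down and still, above the box with its legs a good hand's width (about 10 cm) clear of the lid, and leave the dial at the red mark. Do not push or knock over the dye bottles, the small glass or the russet pillar candle.

Things in the scene. Friction and masses are not known exactly. Their poses are not given: they have to be found in the camera images.
- lockbox: Blue steel strongbox, 160 (x) x 220 (y) mm, lid top 62 mm above the table, fixed to it. Origin: centre of its underside; -x is its front, where a dark hasp strap comes over the lid's edge. In its frame the dial's axis is at x 0, y +30 mm; the shackle's legs go down through the 3 mm strap and the lid at x 0, y -40 and -84 mm.
- dial_grip (a point): Point on the dial's vertical axis at gripping height, 95 mm above the table. Black dial: skirt 50 mm across, 8 mm thick; on it an upright rib 44 mm long, 12 wide, 30 high (this point is 8 mm under its top, 22 above the skirt). Turns with the dial: its x runs along the rib, whose white -x end is the pointer. The shackle's nearest leg stands 70 mm from the axis.
- dial (a joint): Dial angle, rad: 0 = white pointer at the red mark (open), growing anticlockwise from above; stops at -1.1 and 3.1. Ten notches, 36 degrees (0.628 rad) apart, one at 0; about 0.08 N m turns it past a click; let go between notches it settles in one nearby. It starts two to four clicks anticlockwise of the mark. The shackle is free only within 0.15 rad of 0.
- red_mark (a point): Red mark beside the dial, 36 mm in front (-x of the strongbox) of the dial's axis, 65 mm above the table. Fixed to the strongbox.
- shackle_bar (a point): Middle of the top bar of the loose steel U shackle (0.09 to 0.17 kg): round bar 9 mm thick, straight for 30 mm along the point's y (the strongbox's y at the start), 114 mm above the table, 49 above the strap; z up. Legs 44 mm apart reach 83 mm below this point, 34 of that in the lock: 40 mm straight up frees them. Locked, it has under 2 mm of play; do not force it.
- dye_blue_mid (a point): Bystander, loose: dye bottle with the blue label, 33 mm across, 102 mm tall; point on its axis, 50 mm up.
- dye_green_mid (a point): Bystander, loose: dye bottle with the green label, 33 mm across, 102 mm tall; point on its axis, 50 mm up.
- dye_red_mid (a point): Bystander, loose: dye bottle with the red label, 33 mm across, 102 mm tall; point on its axis, 50 mm up.
- cup_amber_mid (a point): Bystander, loose: smoky tealight glass, 60 mm across, 34 mm tall; its centre.
- pillar_mid (a point): Bystander, loose: russet pillar candle, 68 mm across, 82 mm tall without its wick; its centre.
Mind the look-alikes: they are no part of the job. Of the things shaped like the part that bears shackle_bar, the bare steel one is meant.

How it is judged:
On the way, in this order (a step that is already met when the one before it is completed fails the run):
1. the dial stands in the notch at the red mark, the shackle still in the lock (value of joint dial between -0.15 and 0.15 rad and z of shackle_bar in the frame of lockbox below 0.122 m), for 0.3 s.
2. the shackle is drawn out of the lock by the fingers, its legs clear of the lid (z of shackle_bar in the frame of lockbox above 0.155 m and contact force between the fingers and shackle above 1 N), for 0.1 s.
At the end, for the whole second after the job is handed in: For the last second the fingers hold the shackle still (< 0.03 m/s), legs down (within 0.4 rad), off the box, its top bar over 205 mm above the table (leg ends over 60 mm above the lid) and within 170 mm sideways of the box centre; the dial within 0.15 rad of the red mark (value of joint dial between -0.15 and 0.15 rad and z of shackle_bar in the frame of lockbox above 0.205 m and horizontal distance between shackle_bar and lockbox below 0.17 m and angle between shackle_bar's own z axis and vertical below 0.4 rad and contact force between the fingers and shackle above 1 N and contact force between shackle and lockbox below 0.1 N and linear speed of shackle below 0.03 m/s); the arm keeps its last pose, push and grip.
It fails at once if the shackle is forced out while the dial is off the red mark (z of shackle_bar in the frame of lockbox above 0.124 m and (value of joint dial above 0.3 rad or value of joint dial below -0.3 rad)).
It fails at once if a dye bottle is pushed away (30 mm) or knocked over (distance of any of dye_blue_mid, dye_green_mid, dye_red_mid from where it was at the start of the episode above 0.03 m or angle between any of dye_blue_mid, dye_green_mid, dye_red_mid's own z axis and vertical above 0.5 rad).
It fails at once if the glass is pushed away (30 mm) or knocked over (distance of cup_amber_mid from where it was at the start of the episode above 0.03 m or angle between cup_amber_mid's own z axis and vertical above 0.5 rad).
It fails at once if the candle is pushed away (30 mm) or knocked over (distance of pillar_mid from where it was at the start of the episode above 0.03 m or angle between pillar_mid's own z axis and vertical above 0.5 rad).
It also fails if it takes over 56 s, if anything falls off the work surface, if the arm or the gripper's body presses on something with over 40 N, if the wrist force passes 120 N, or if a joint passes its speed limit or range.

ROBOT

A 6-joint arm with a two-finger parallel gripper is mounted at the origin on a cart in front of the work surface, level with it; the furniture and walls round the work are solid. World frame = base frame: x ahead of the robot, y to its left, z up, the work surface at z = 0. Lengths are in m, angles in rad, forces in N, time in s.
With the tool pointing down it reaches from about 0.375 to 0.975 m from the base axis. Payload 3.8 kg.
Tool frame: the origin (TCP) lies at the very end of the fingers, on their centre line; the grasp point (between the pads) lies 19 mm behind it; z points along the fingers, y is the line along which they close (so a half turn about z gives the same grasp; the last joint's range is limited). The gripper opens to 85 mm and grips with 20 to 120 N. Pads are 22 mm wide; open, the fingers measure 114 mm over their backs; the gripper's body (76 mm by 85 mm) begins 54 mm behind the grasp point. The pads swing forward as they close: fully open they stand 13 mm farther back than shut.
Start: joints at [1.294, 0.264, 1.604, -0, 1.274, -0.037], TCP at [0.16, 0.656, 0.231] pointing down, gripper open.
Joint ranges: [-2.63, 2.63], [-0.94, 2.18], [0.31, 2.57], [-1.31, 4.45], [0, 2.66], [-2.55, 2.55]. Speed limits (rad/s): [2.57, 2.57, 3.14, 3.14, 3.14, 3.14].

INTERFACE

Orientations are given as a rotation vector (axis times angle).
In Python, from workcell import read_state, read_camera, calibration, finish_job gives the robot as it stands.
- The arm moves only by the tool step_arm, never from a script. Its argument "commands" is a list of rows, each an object of numbers: "fingers": the gripper's target within -1 to 1 (shut at 1, half-way at 0, fully open at -1); "dx", "dy", "dz": the shift along the tool's x, y, z in m; "roll": the turn about the tool's z in degrees. In form: [{"fingers": .., "dx": .., "dy": .., "dz": .., "roll": ..}, ...]. A call has 1 to 8 rows; each row is the pose to reach, as a shift and turn from the pose commanded when the call began, along the tool's axes at that moment; what a row does not reach only later rows make up. A row lasts 1/8 s, in which the tool goes at most 62.5 mm and 10.7 degrees, less where a joint would pass 70% of its speed; a pose out of reach is approached as far as the arm can. A call with a gripper value outside its range is refused whole. The fingers move at their own pace and stop on an object; "squeeze" is the grip in N (left out, the last holds). Time passes only in rows, so rows that repeat a pose let the fingers close. It gives the time, the measured TCP pose, the force, the opening and the grip force at its end, in the units of the state.
- read_state(): the state, without advancing time (a new reading comes with each control period).
- read_camera(name): name is "scene" or "top" or "wrist"; returns (picture, depth): 480x640x3 uint8, blue, green, red; 480x640 float32, m along the optical axis (not along the pixel's ray), 0 where there is no reading.
- calibration(name): a dict with "intrinsics" (3x3 intrinsics, pixels), "k1" (the pictures are not rectified: a ray, as slopes to the right and down, at radius r is drawn at 1 + k1 r^2 times it, then the intrinsics apply), "world_to_cam" (4x4, takes a point from world to camera coordinates). Camera axes: x right, y up, looking along -z (the intrinsics and any distortion apply to the point x, -y, -z); pixel columns grow to the right and rows downward; lengths in m; the calibration is good to about 2 mm. A picture is of the moment at which its call begins: read the wrist's pose just before it. calibration takes no time and is no camera call; for the wrist camera it gives the pose at the moment of the call.
- finish_job(): hands the job in; it is judged then, once.
The state is a dict: "time": time; "q": joint angles; "joint_vel": joint speeds; "joint_torque": joint torques, N m; "tool_pos": TCP position; "tcp_rot": TCP orientation; "wrist_force": force on the tool from outside, world axes, zero at the start; "torque": the same for the moment, N m; "width": opening from 0.0 (shut) to 1.0 (fully open); "grip_force": force on a finger pad.
Only numpy, scipy, OpenCV 4.12 (cv2) and the standard library are available. Lean on these libraries where they do the work, as an engineer would, in place of code of your own. Each camera call takes 0.05 s, during which the arm holds its last target. There are 200 camera calls.

## Working session

There is one attempt and no reset: what is moved stays moved. The work goes in short steps, Python scripts to look and compute and a tool call to move; the robot and the scene stay as the last step left them, time stands still between calls to the robot, and variables do not carry over. Pictures are saved under pics/ and viewed, at most 10 in all, crops included, and the job is handed in when it is done.

Besides the shell and the picture viewer there is one more tool, called after ">>>" as name(argument=value, ...), one argument or row to a line, values as JSON. step_arm: Moves the arm, as the interface text tells. Its arguments: {"type":"object","properties":{"commands":{"type":"array","items":{"type":"object","properties":{"fingers":{"type":"number"},"dx":{"type":"number"},"dy":{"type":"number"},"dz":{"type":"number"},"roll":{"type":"number"}}}},"squeeze":{"type":"number"}},"required":["commands"]}

```bash
mkdir -p pics
cat > h.py <<'E'
import numpy as np,cv2
from workcell import *
def world(cal,u,v,d):
    K=np.array(cal['intrinsics']);k=cal['k1']
    x,y=(u-K[0,2])/K[0,0],(v-K[1,2])/K[1,1]
    a,b=x,y
    for _ in range(20):
        s=1+k*(a*a+b*b);a,b=x/s,y/s
    p=np.array([a*d,-b*d,-d,np.ones_like(d)]) if np.ndim(d) else np.array([a*d,-b*d,-d,1.])
    return (np.linalg.inv(np.array(cal['world_to_cam']))@p.reshape(4,-1))[:3].T
def cloud(name):
    cal=calibration(name);im,d=read_camera(name)
    v,u=np.mgrid[0:480,0:640]
    P=world(cal,u.ravel().astype(float),v.ravel().astype(float),d.ravel().astype(float)).reshape(480,640,3)
    return im,d,P
E
python3 - <<'E'
from h import *
s=read_state();print(s)
for n in ['top','scene']:
    im,d,P=cloud(n);cv2.imwrite(f'pics/{n}0.png',im);np.savez(f'{n}0.npz',im=im,d=d,P=P)
E
```

```text
{'time': 0.0, 'q': array([ 1.29410553e+00,  2.64776439e-01,  1.60539038e+00,  6.73476520e-06,
        1.27371060e+00, -3.68769726e-02]), 'joint_vel': array([ 1.27258172e-03, -1.04597572e-03, -5.81412372e-04,  1.07705777e-03,
       -7.61751808e-05, -1.25537269e-04]), 'joint_torque': array([-3.13420287e-04, -5.15101361e+01, -3.67321944e+01, -3.50883602e-04,
        1.30033161e-02, -1.37649753e-06]), 'tool_pos': array([0.16010849, 0.6549711 , 0.2299375 ]), 'tcp_rot': array([-0.37575607, -3.11867246,  0.0035429 ]), 'wrist_force': array([ 0.26503226, -0.65137064, -0.22837346]), 'torque': array([-0.01910165,  0.01176702, -0.0048174 ]), 'grip_force': 0.0, 'width': 0.9966973085100813}
```

View pics/top0.png

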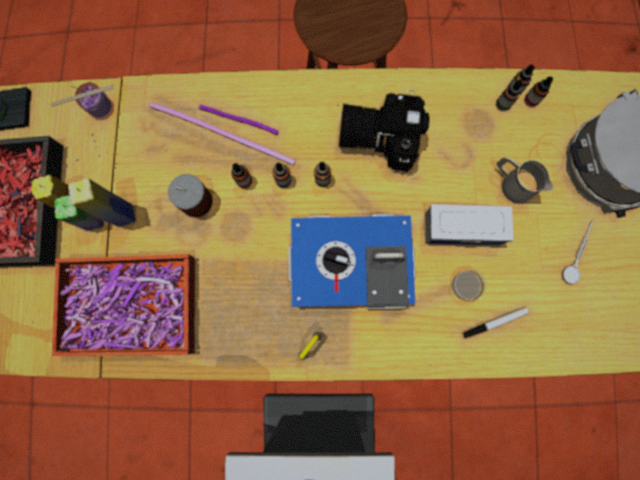

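View pics/scene0.png

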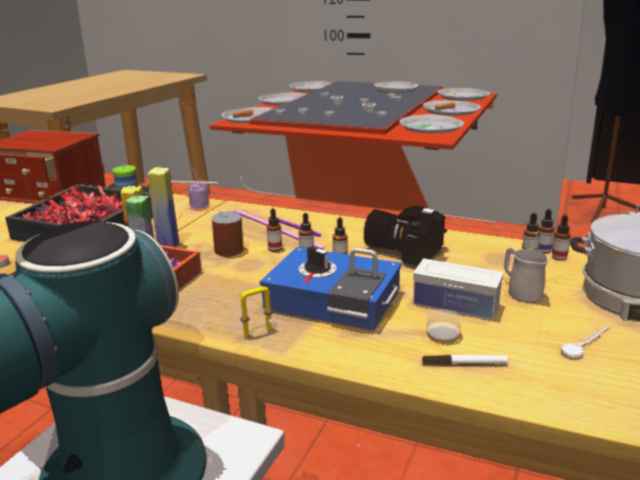

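The top view shows the blue box at about (352,261), the dial at (337,260) with its red mark below it at (337,283), and the shackle at (388,256). The pointer points right and slightly down, roughly 100° off the mark. The yellow shackle at (311,346) is the look-alike. The bottles stand behind the box, the candle at (190,195) and the glass at (467,285).

Run:
```python
from h import *
f=np.load('top0.npz');im,P=f['im'].astype(int),f['P']
b,g,r=[im[...,i] for i in range(3)]
m=(b>120)&(r<70)&(abs(P[...,2]-.062)<.012)
c=np.array(P[m][:,:2]*1000,np.float32);print(m.sum(),P[m][:,2].mean(),cv2.minAreaRect(c))
for n,(u,v) in dict(dial=(337,260),red=(337,283),table=(250,270)).items(): print(n,P[v,u])
m2=np.zeros_like(m);m2[272:295,330:345]=1;m2&=(r>150)&(g<90);print('red',P[m2].mean(0),m2.sum())
sub=P[235:285,365:412].reshape(-1,3);s=sub[sub[:,2]>.095];print('bar',s.mean(0),s.min(0),s.max(0),len(s))
sub=P[240:280,317:358].reshape(-1,3);i=im[240:280,317:358].reshape(-1,3);k=sub[:,2]>.088;s=sub[k];print('rib',s.mean(0),len(s))
w=k&(i.min(1)>150);print('white',sub[w].mean(0),w.sum());B=s[:,:2];print(cv2.minAreaRect(np.array(B*1000,np.float32)))
for n,(a,bb,c1,d) in dict(candle=(160,220,165,220),b1=(230,252,160,190),b2=(273,291,160,190),b3=(313,332,160,190),box=(425,515,200,245),cup=(450,485,268,302),cam=(335,430,90,170),yel=(295,330,325,362)).items():
    s=P[c1:d,a:bb].reshape(-1,3);s=s[s[:,2]>.02];print(n,len(s),s.mean(0).round(3),s.min(0).round(3),s.max(0).round(3)) if len(s) else 0
```

```text
6590 0.06087295198492685 ((511.4669494628906, -84.3313217163086), (162.65078735351562, 221.0267791748047), 0.6118792295455933)
dial [ 0.50660241 -0.05634766  0.10234372]
red [ 0.46993307 -0.05636341  0.06164145]
table [0.50194957 0.11305185 0.0027446 ]
red [ 0.46821256 -0.05418656  0.08277088] 43
bar [ 0.50598055 -0.13857584  0.15822092] [ 0.39523416 -0.17077297  0.09562951] [ 0.51652066 -0.04491061  0.92767167] 167
rib [ 0.50699886 -0.05305898  0.13048642] 195
white [ 0.50596815 -0.06342116  0.12352314] 39
((459.6427001953125, -39.49732208251953), (44.19344711303711, 121.48238372802734), 74.81358337402344)
candle 1326 [0.636 0.219 0.078] [ 0.395 -0.045  0.02 ] [0.676 0.258 0.928]
b1 339 [0.678 0.124 0.064] [ 0.395 -0.045  0.021] [0.699 0.145 0.928]
b2 334 [0.677 0.046 0.068] [ 0.395 -0.045  0.02 ] [0.699 0.065 0.928]
b3 327 [ 0.677 -0.031  0.066] [ 0.395 -0.046  0.02 ] [ 0.697 -0.015  0.928]
box 3211 [ 0.576 -0.303  0.067] [ 0.395 -0.385  0.02 ] [ 0.615 -0.045  0.928]
cup 186 [ 0.467 -0.304  0.043] [ 0.395 -0.337  0.02 ] [ 0.496 -0.045  0.928]
cam 4745 [ 0.759 -0.154  0.082] [ 0.395 -0.236  0.021] [ 0.843 -0.045  0.928]
yel 206 [ 0.36  -0.007  0.087] [ 0.333 -0.045  0.033] [0.395 0.015 0.928]
```

>>> step_arm(
  commands=[
    {"fingers":0,"dx":-0.06,"dy":-0.06,"dz":-0.05,"roll":0},
    {"fingers":0,"dx":-0.503,"dy":-0.607,"dz":-0.06,"roll":94},
    {"fingers":0,"dx":-0.503,"dy":-0.607,"dz":-0.06,"roll":94},
    {"fingers":0,"dx":-0.503,"dy":-0.607,"dz":-0.06,"roll":94},
    {"fingers":0,"dx":-0.503,"dy":-0.607,"dz":-0.06,"roll":94},
    {"fingers":0,"dx":-0.503,"dy":-0.607,"dz":-0.06,"roll":94},
    {"fingers":0,"dx":-0.503,"dy":-0.607,"dz":-0.06,"roll":94},
    {"fingers":0,"dx":-0.503,"dy":-0.607,"dz":-0.06,"roll":94},
  ],
)

```text
time: 1.1
tool_pos: [0.3768, 0.2132, 0.2797]
tcp_rot: [2.207, 2.235, 0.0]
wrist_force: [1.3, 0.8, -0.1]
width: 0.505
grip_force: 0.0
```

>>> step_arm(
  commands=[
    {"dx":-0.269,"dy":0.128,"dz":0,"roll":19},
    {"dx":-0.269,"dy":0.128,"dz":0,"roll":19},
    {"dx":-0.269,"dy":0.128,"dz":0,"roll":19},
    {"dx":-0.269,"dy":0.128,"dz":0,"roll":19},
    {"dx":-0.269,"dy":0.128,"dz":0,"roll":19},
    {"dx":-0.269,"dy":0.128,"dz":0,"roll":19},
    {"dx":-0.269,"dy":0.128,"dz":0,"roll":19},
  ],
)

```text
invalid input
```

Run:
```python
from h import *
s=read_state();print(s['time'],s['tool_pos'],s['tcp_rot'],s['q'])
im,d,P=cloud('wrist');cv2.imwrite('pics/w1.png',im);np.savez('w1.npz',im=im,d=d,P=P)
C=np.linalg.inv(calibration('wrist')['world_to_cam']);print(C[:3,3])
```

```text
1.1 [0.37681062 0.2131745  0.27968672] [2.20704951e+00 2.23549327e+00 3.88831437e-04] [ 4.57364411e-01 -2.38174424e-01  2.02359926e+00 -8.71096797e-05
  1.35587618e+00  4.44577978e-01]
[0.37986045 0.28817107 0.42165544]
```

View pics/w1.png

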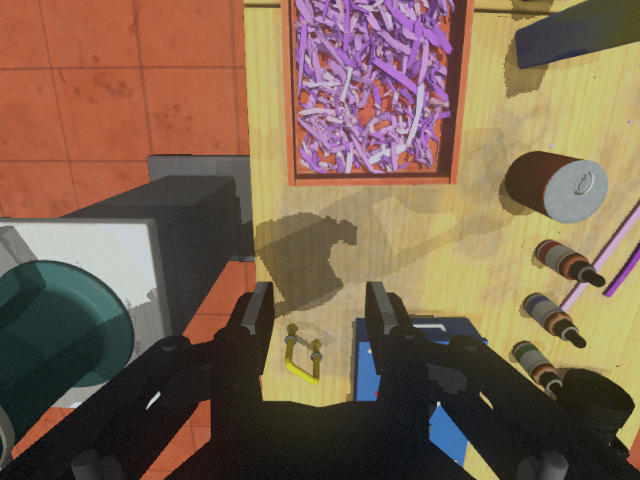

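The move was refused because the finger value was missing. The wrist view shows only the box's corner at the lower right, so I'll repeat the move with the camera over the dial.

>>> step_arm(
  commands=[
    {"fingers":0,"dx":-0.339,"dy":0.104,"dz":0,"roll":19},
    {"fingers":0,"dx":-0.339,"dy":0.104,"dz":0,"roll":19},
    {"fingers":0,"dx":-0.339,"dy":0.104,"dz":0,"roll":19},
    {"fingers":0,"dx":-0.339,"dy":0.104,"dz":0,"roll":19},
    {"fingers":0,"dx":-0.339,"dy":0.104,"dz":0,"roll":19},
    {"fingers":0,"dx":-0.339,"dy":0.104,"dz":0,"roll":19},
    {"fingers":0,"dx":-0.339,"dy":0.104,"dz":0,"roll":19},
  ],
)

```text
time: 2.02
tool_pos: [0.4871, -0.1243, 0.2791]
tcp_rot: [-2.543, -1.843, 0.002]
wrist_force: [0.4, 0.5, -0.1]
width: 0.5
grip_force: 0.0
```

Run:
```python
from h import *
s=read_state();print(s['time'],s['tool_pos'],s['tcp_rot'],s['q'])
im,d,P=cloud('wrist');cv2.imwrite('pics/w2.png',im);np.savez('w2.npz',im=im,d=d,P=P)
C=np.linalg.inv(calibration('wrist')['world_to_cam']);print(C[:3,3])
```

```text
2.025 [ 0.48707351 -0.12425784  0.27905298] [-2.54343388e+00 -1.84292627e+00  1.72734146e-03] [-2.99006020e-01 -9.27720955e-02  1.90156484e+00 -4.94124723e-04
  1.33399125e+00  1.78382840e-02]
[ 0.51218129 -0.04596285  0.42122378]
```

View pics/w2.png

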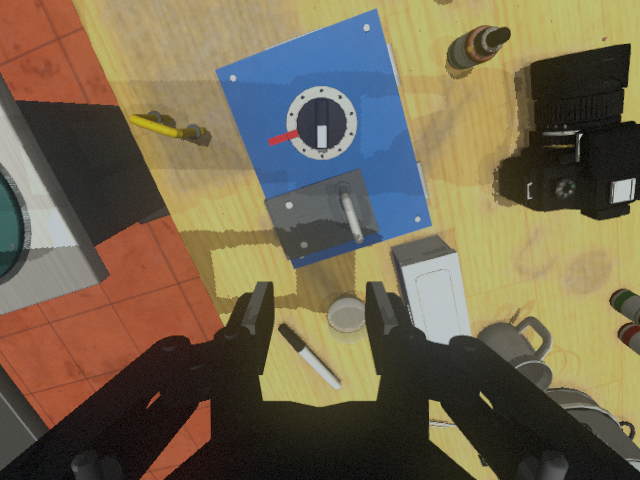

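The dial is centred near (322,123), with its white pointer straight down in the image, along the tool's -x. The red mark is at (283,137), and the shackle bar runs from (345,187) to (358,240). So the pointer is about 72° off, which is two clicks. Next I measure the positions.

Run:
```python
from h import *
f=np.load('w2.npz');im,P,d=f['im'].astype(int),f['P'],f['d']
b,g,r=[im[...,i] for i in range(3)]
ok=d>0
m=ok&(b>g+40)&(r<90)&(abs(P[...,2]-.062)<.01)
print(m.sum(),P[m][:,2].mean(),cv2.minAreaRect(np.array(P[m][:,:2]*1000,np.float32)))
V,U=np.mgrid[0:480,0:640]
near=ok&(np.hypot(U-322,V-123)<60)
s=P[near&(P[...,2]>.090)&(P[...,2]<.12)];print('rib',len(s),s.mean(0),cv2.minAreaRect(np.array(s[:,:2]*1000,np.float32)))
# white ring (approx lid height)
w=near&(im.min(2)>140)&(P[...,2]<.072);w=w.astype(np.uint8)
q=P[w>0];print('ring',len(q),cv2.minEnclosingCircle(np.array(q[:,:2]*1000,np.float32)),q[:,2].mean())
k=near&(r>140)&(g<90)&(b<90);print('red',P[k].mean(0),k.sum())
k=ok&(U>325)&(U<375)&(V>170)&(V<250)&(P[...,2]>.098);s=P[k];print('bar',len(s),s.mean(0),cv2.minAreaRect(np.array(s[:,:2]*1000,np.float32)),s[:,2].max())
```

```text
22710 0.06154762357529193 ((513.1712646484375, -82.20540618896484), (163.66770935058594, 223.19888305664062), 0.5601918697357178)
rib 673 [ 0.51327825 -0.05209543  0.10218176] ((512.8997802734375, -52.79029846191406), (43.65403747558594, 11.832857131958008), 72.2093734741211)
ring 1745 ((512.8416748046875, -52.59267044067383), 35.79648208618164) 0.06462924143460154
red [ 0.47230519 -0.05303526  0.06384225] 190
bar 502 [ 0.5142351  -0.13993198  0.11535812] ((514.2560424804688, -143.16729736328125), (8.947818756103516, 51.13806915283203), 0.729263424873352) 0.11945047429449712
```

>>> step_arm(
  commands=[
    {"fingers":0,"dx":0.0761,"dy":0.0023,"dz":0.03,"roll":0},
    {"fingers":0,"dx":0.0761,"dy":0.0023,"dz":0.06,"roll":0},
    {"fingers":0,"dx":0.0761,"dy":0.0023,"dz":0.11,"roll":0},
    {"fingers":0,"dx":0.0761,"dy":0.0023,"dz":0.15,"roll":0},
    {"fingers":0,"dx":0.0761,"dy":0.0023,"dz":0.18,"roll":0},
    {"fingers":0,"dx":0.0761,"dy":0.0023,"dz":0.199,"roll":0},
    {"fingers":0,"dx":0.0761,"dy":0.0023,"dz":0.199,"roll":0},
    {"fingers":0,"dx":0.0761,"dy":0.0023,"dz":0.199,"roll":0},
  ],
)

```text
time: 3.08
tool_pos: [0.5129, -0.0494, 0.0817]
tcp_rot: [2.539, 1.849, 0.001]
wrist_force: [-0.7, 0.6, 0.2]
width: 0.499
grip_force: 0.0
```

>>> step_arm(
  commands=[
    {"fingers":1,"dx":0,"dy":0,"dz":0,"roll":0},
    {"fingers":1,"dx":0,"dy":0,"dz":0,"roll":0},
    {"fingers":1,"dx":0,"dy":0,"dz":0,"roll":0},
    {"fingers":1,"dx":0,"dy":0,"dz":0,"roll":0},
    {"fingers":1,"dx":0,"dy":0,"dz":0,"roll":0},
    {"fingers":1,"dx":0,"dy":0,"dz":0,"roll":0},
  ],
  squeeze=40,
)

```text
time: 3.82
tool_pos: [0.5132, -0.0501, 0.0822]
tcp_rot: [2.54, 1.847, 0.002]
wrist_force: [-2.2, 0.5, 5.9]
width: 0.126
grip_force: 40.9
```

>>> step_arm(
  commands=[
    {"fingers":1,"dx":0,"dy":0.0005,"dz":0,"roll":9},
    {"fingers":1,"dx":0,"dy":0.001,"dz":0,"roll":18},
    {"fingers":1,"dx":0,"dy":0.001,"dz":0,"roll":27},
    {"fingers":1,"dx":-0.0005,"dy":0.002,"dz":0,"roll":36},
    {"fingers":1,"dx":-0.0005,"dy":0.002,"dz":0,"roll":45},
    {"fingers":1,"dx":-0.001,"dy":0.0025,"dz":0,"roll":54},
    {"fingers":1,"dx":-0.001,"dy":0.003,"dz":0,"roll":63},
    {"fingers":1,"dx":-0.001,"dy":0.003,"dz":0,"roll":72},
  ],
)

```text
time: 4.82
tool_pos: [0.5155, -0.0532, 0.0821]
tcp_rot: [3.14, -0.006, 0.001]
wrist_force: [-3.0, -4.0, 6.3]
width: 0.131
grip_force: 41.0
```

>>> step_arm(
  commands=[
    {"fingers":1,"dx":0,"dy":0,"dz":0,"roll":1},
    {"fingers":1,"dx":0,"dy":0,"dz":0,"roll":1},
    {"fingers":1,"dx":0,"dy":0,"dz":0,"roll":1},
  ],
)

```text
time: 5.2
tool_pos: [0.5155, -0.0533, 0.0822]
tcp_rot: [3.14, -0.025, 0.002]
wrist_force: [-2.4, -2.6, 6.4]
width: 0.13
grip_force: 41.0
```

>>> step_arm(
  commands=[
    {"fingers":0,"dx":0,"dy":0,"dz":0,"roll":1},
    {"fingers":0,"dx":0,"dy":0,"dz":0,"roll":1},
    {"fingers":0,"dx":0,"dy":0,"dz":0,"roll":1},
    {"fingers":0,"dx":0,"dy":0,"dz":-0.02,"roll":1},
    {"fingers":0,"dx":0,"dy":0,"dz":-0.06,"roll":1},
    {"fingers":0,"dx":0,"dy":0,"dz":-0.12,"roll":1},
    {"fingers":0,"dx":0,"dy":0.02,"dz":-0.15,"roll":-8},
  ],
)

```text
time: 6.08
tool_pos: [0.5163, -0.0716, 0.2345]
tcp_rot: [3.134, 0.203, 0.008]
wrist_force: [0.3, -0.6, 0.0]
width: 0.499
grip_force: 0.0
```

>>> step_arm(
  commands=[
    {"fingers":0,"dx":-0.0015,"dy":0.06,"dz":0,"roll":-82},
    {"fingers":0,"dx":-0.0015,"dy":0.06,"dz":0,"roll":-82},
    {"fingers":0,"dx":-0.0015,"dy":0.07,"dz":0,"roll":-82},
    {"fingers":0,"dx":-0.0015,"dy":0.07,"dz":0,"roll":-82},
    {"fingers":0,"dx":-0.0015,"dy":0.07,"dz":0,"roll":-82},
    {"fingers":0,"dx":-0.0015,"dy":0.07,"dz":0,"roll":-82},
    {"fingers":0,"dx":-0.0015,"dy":0.07,"dz":0,"roll":-82},
    {"fingers":0,"dx":-0.0015,"dy":0.07,"dz":0,"roll":-82},
  ],
)

```text
time: 7.08
tool_pos: [0.5217, -0.1416, 0.2305]
tcp_rot: [-2.234, -2.208, 0.0]
wrist_force: [-0.6, -0.2, -0.1]
width: 0.498
grip_force: 0.0
```

>>> step_arm(
  commands=[
    {"fingers":0,"dx":0,"dy":0,"dz":0,"roll":0},
    {"fingers":0,"dx":0,"dy":0,"dz":0,"roll":0},
    {"fingers":0,"dx":0,"dy":0,"dz":0,"roll":0},
  ],
)

```text
time: 7.45
tool_pos: [0.5218, -0.1417, 0.2308]
tcp_rot: [-2.241, -2.202, 0.0]
wrist_force: [-0.0, 0.3, -0.5]
width: 0.499
grip_force: 0.0
```

Run:
```python
from h import *
s=read_state();print(s['time'],s['tool_pos'],s['tcp_rot'],s['wrist_force'])
im,d,P=cloud('wrist');cv2.imwrite('pics/w3.png',im);np.savez('w3.npz',im=im,d=d,P=P)
ok=d>0
def rect(n,k):
    s=P[k];print(n,len(s),cv2.minAreaRect(np.array(s[:,:2]*1000,np.float32)),s[:,2].max())
rect('rib',ok&(np.hypot(P[...,0]-.513,P[...,1]+.053)<.032)&(P[...,2]>.09)&(P[...,2]<.12))
rect('bar',ok&(abs(P[...,0]-.514)<.02)&(abs(P[...,1]+.144)<.05)&(P[...,2]>.1)&(P[...,2]<.13))
```

```text
7.45 [ 0.52178686 -0.14170689  0.2307868 ] [-2.24081060e+00 -2.20185705e+00  5.21091953e-05] [-0.00606413  0.34525876 -0.52840965]
rib 967 ((512.4706420898438, -52.52094268798828), (44.210960388183594, 12.156704902648926), 0.7180203199386597) 0.10531855864038736
bar 682 ((514.0794677734375, -142.68353271484375), (8.975515365600586, 50.316768646240234), 0.5435859560966492) 0.11959380655802815
```

View pics/w3.png

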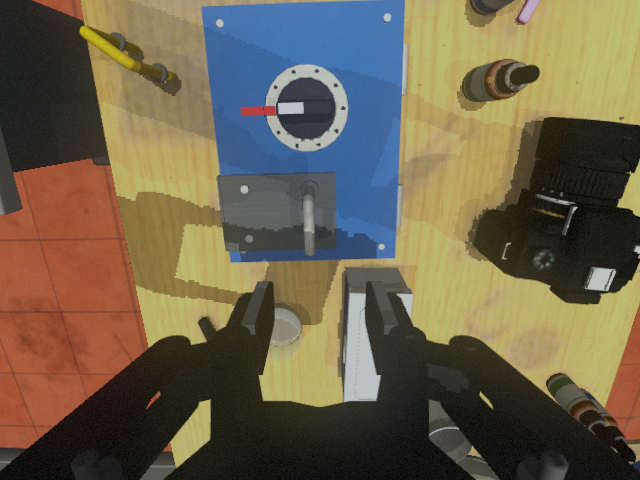

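The white pointer (290,108) now lines up with the red mark (258,111), and the rib is at 0.7°, so the dial is in the open notch. The shackle bar is at about (309,215). I'll go down and grasp it.

>>> step_arm(
  commands=[
    {"fingers":0,"dx":-0.0024,"dy":-0.008,"dz":0.02,"roll":-1.5},
    {"fingers":0,"dx":-0.0024,"dy":-0.008,"dz":0.06,"roll":-1.5},
    {"fingers":0,"dx":-0.0024,"dy":-0.008,"dz":0.1,"roll":-1.5},
    {"fingers":0,"dx":-0.0024,"dy":-0.008,"dz":0.125,"roll":-1.5},
    {"fingers":0,"dx":-0.0024,"dy":-0.008,"dz":0.136,"roll":-1.5},
    {"fingers":0,"dx":-0.0024,"dy":-0.008,"dz":0.136,"roll":-1.5},
    {"fingers":0,"dx":-0.0024,"dy":-0.008,"dz":0.136,"roll":-1.5},
    {"fingers":0,"dx":-0.0024,"dy":-0.008,"dz":0.136,"roll":-1.5},
  ],
)

```text
time: 8.5
tool_pos: [0.5149, -0.1444, 0.0963]
tcp_rot: [2.209, 2.23, 0.002]
wrist_force: [1.0, -1.2, 0.7]
width: 0.5
grip_force: 0.0
```

>>> step_arm(
  commands=[
    {"fingers":1,"dx":0,"dy":0,"dz":0,"roll":0},
    {"fingers":1,"dx":0,"dy":0,"dz":0,"roll":0},
    {"fingers":1,"dx":0,"dy":0,"dz":0,"roll":0},
    {"fingers":1,"dx":0,"dy":0,"dz":0,"roll":0},
    {"fingers":1,"dx":0,"dy":0,"dz":0,"roll":0},
    {"fingers":1,"dx":0,"dy":0,"dz":0,"roll":0},
  ],
  squeeze=50,
)

```text
time: 9.25
tool_pos: [0.514, -0.1441, 0.0954]
tcp_rot: [2.21, 2.232, 0.0]
wrist_force: [-1.6, -0.6, 5.1]
width: 0.08
grip_force: 49.0
```

Gripped. I'll start with a gentle pull, then lift.

>>> step_arm(
  commands=[
    {"fingers":1,"dx":0,"dy":0,"dz":-0.004,"roll":0},
    {"fingers":1,"dx":0,"dy":0,"dz":-0.008,"roll":0},
    {"fingers":1,"dx":0,"dy":0,"dz":-0.014,"roll":0},
    {"fingers":1,"dx":0,"dy":0,"dz":-0.02,"roll":0},
  ],
)

```text
time: 9.75
tool_pos: [0.5137, -0.144, 0.1151]
tcp_rot: [-2.21, -2.232, 0.0]
wrist_force: [0.6, -0.2, -1.9]
width: 0.086
grip_force: 48.8
```

>>> step_arm(
  commands=[
    {"fingers":1,"dx":0,"dy":0,"dz":-0.015,"roll":0},
    {"fingers":1,"dx":0,"dy":0,"dz":-0.03,"roll":0},
    {"fingers":1,"dx":0,"dy":0,"dz":-0.045,"roll":0},
    {"fingers":1,"dx":0,"dy":0,"dz":-0.06,"roll":0},
    {"fingers":1,"dx":0,"dy":0,"dz":-0.08,"roll":0},
    {"fingers":1,"dx":0,"dy":0,"dz":-0.1,"roll":0},
    {"fingers":1,"dx":0,"dy":0,"dz":-0.115,"roll":0},
    {"fingers":1,"dx":0,"dy":0,"dz":-0.12,"roll":0},
  ],
)

```text
time: 10.75
tool_pos: [0.5144, -0.1442, 0.2364]
tcp_rot: [2.209, 2.231, 0.001]
wrist_force: [0.8, 0.7, -1.2]
width: 0.088
grip_force: 48.8
```

>>> step_arm(
  commands=[
    {"fingers":1,"dx":0,"dy":0,"dz":0,"roll":0},
    {"fingers":1,"dx":0,"dy":0,"dz":0,"roll":0},
    {"fingers":1,"dx":0,"dy":0,"dz":0,"roll":0},
    {"fingers":1,"dx":0,"dy":0,"dz":0,"roll":0},
  ],
)

```text
time: 11.25
tool_pos: [0.5135, -0.1439, 0.2343]
tcp_rot: [-2.21, -2.232, 0.001]
wrist_force: [1.2, 0.1, -1.8]
width: 0.085
grip_force: 48.8
```

Run:
```python
from h import *
im,d,P=cloud('scene');cv2.imwrite('pics/s2.png',im)
im,d,P=cloud('wrist');ok=d>0
s=P[ok&(np.hypot(P[...,0]-.513,P[...,1]+.053)<.032)&(P[...,2]>.09)&(P[...,2]<.12)];print(cv2.minAreaRect(np.array(s[:,:2]*1000,np.float32)))
```

```text
((512.7031860351562, -52.242733001708984), (44.03041076660156, 11.797355651855469), 0.48595479130744934)
```

View pics/s2.png

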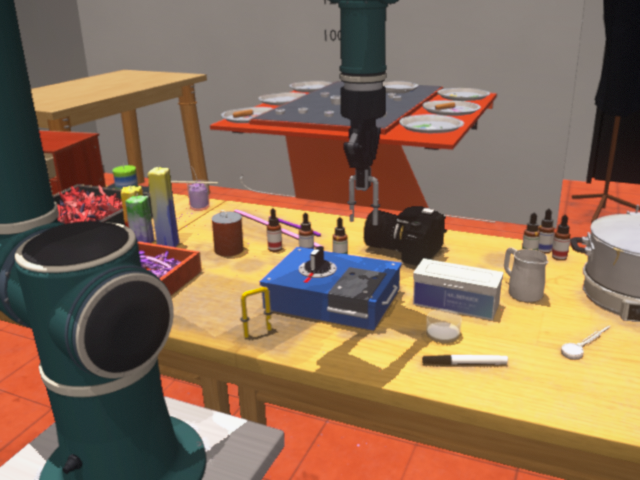

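The steel shackle hangs legs down in the gripper at (364,195), well above the box. The dial is still at the mark, and the bottles, glass and candle are where they were.

```bash
python3 -c "
from workcell import *
print(finish_job())"
```

```text
the job is handed in; nothing more can be done
None
```

I turned the dial to the red mark, drew the steel shackle and handed the job in with it held still, legs down, about 10 cm above the lid; the job gave no verdict back.

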